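# Hook the spectrometer's hatch shut

### The arm

A 6-joint arm with a two-finger parallel gripper is mounted at the origin on the work surface. World frame = base frame: x ahead of the robot, y to its left, z up, the work surface at z = 0. Lengths are in m, angles in rad, forces in N, time in s.
With the tool pointing down it reaches from about 0.25 to 0.725 m from the base axis. Payload 4 kg.
Tool frame: the origin (TCP) lies on the centre line of the jaws, within the pads' length; the fingertips stand 17 mm ahead of it and the grasp point (between the pads) lies 2 mm behind it; z points along the fingers, y is the line along which they close (so a half turn about z gives the same grasp; the last joint's range is limited). The gripper opens to 85 mm and grips with 20 to 120 N. Pads are 22 mm wide; open, the fingers measure 114 mm over their backs; the gripper's body (76 mm by 85 mm) begins 54 mm behind the grasp point. The pads swing forward as they close: fully open they stand 13 mm farther back than shut.
Start: joints at [1.283, 0.241, 0.005, 1.335, 0, 1.571], TCP at [0.142, 0.479, 0.214] pointing down, gripper open.
Joint ranges: [-2.72, 2.72], [-1.05, 1.87], [-1.09, 1.28], [-1.99, 2.15], [-1.42, 1.44], [-3.14, 3.14]. Speed limits (rad/s): [2.79, 2.79, 3.14, 3.14, 3.14, 3.14].

### API

Orientations are given as a unit quaternion [x, y, z, w].
In Python, from workcell import bot, camera, get_calibration gives the robot as it stands.
- The arm moves only by the tool apply_moves, never from a script. Its argument "steps" is a list of rows, each a list of 3 entries, a list of its own where there are three numbers: the shift along the tool's x, y, z as a fraction of full scale, then the turn, a rotation vector about the tool's x, y, z as a fraction of full scale, then the opening, from 0 (shut) to 1 (fully open). A call has exactly 8 rows; each row shifts and turns the commanded pose from where the row before left it, along the tool's axes as they then stand; what a row does not reach is not made up. Full scale, the value 1, is 20 cm for a shift and pi rad for a turn. A row lasts 1/12 s, in which the tool goes at most 41.7 mm and 7.16 degrees, less where a joint would pass 70% of its speed; a pose out of reach is approached as far as the arm can. A call with a number of a shift or a turn outside -1 to 1 is refused whole. A call with a gripper value outside its range is refused whole. The fingers move at their own pace and stop on an object; the grip force is fixed at half the most. Time passes only in rows, so rows that do not move let the fingers close, or fill a call up. It gives the time, the measured TCP pose, the force, the opening and the grip force at its end, in the units of the state.
- bot.get_obs(): the state, without advancing time (a new reading comes with each control period).
- camera(name): name is "scene" or "top"; returns (picture, depth): 400x640x3 uint8, red, green, blue; 400x640 float32, m along the optical axis (not along the pixel's ray), 0 where there is no reading.
- get_calibration(name): a dict with "fov_y" (degrees; the focal length in pixels is half the picture's height over the tangent of half this angle, whatever the lens; pixels are square), "cx", "cy" (the principal point, pixels), "rvec" (rotation vector, rad) and "tvec" (3), from world to camera coordinates, as OpenCV has them. Camera axes: x right, y down, z forward; pixel columns grow to the right and rows downward; lengths in m; the calibration is good to about 2 mm. A picture is of the moment at which its call begins. get_calibration takes no time and is no camera call.
- bot.job_done(): hands the job in; it is judged then, once.
The state is a dict: "clock": time; "joint_pos": joint angles; "joint_vel": joint speeds; "tau": joint torques, N m; "eef_pos": TCP position; "tool_rot": TCP orientation; "ft_force": force on the tool from outside, world axes, zero at the start; "ft_torque": the same for the moment, N m; "grip_width": finger opening in m; "grasp_force": force on a finger pad.
Only numpy, scipy, OpenCV 4.12 (cv2) and the standard library are available. Lean on these libraries where they do the work, as an engineer would, in place of code of your own. Each camera call takes 0.05 s, during which the arm holds its last target. There are 200 camera calls.

### The job

The blue hatch of the infrared spectrometer stands open. Take the pole with the brass hook (not the rod with the round mirror, which stays where it lies) from its rest, pass the hook through the steel ring above the hatch and pull the hatch fully down with it, never touching the hatch or its ring with the hand. Then unhook the pole and lay it back in its place on the rest, pointing the way it did, leaving the hatch down.

Things in the scene. Friction and masses are not known exactly. Their poses are not given: they have to be found in the camera images.
- hookpole_grip (a point): Middle of the hook pole's black handle (22 mm wide, 22 high, from 90 mm behind to 70 mm ahead of this point); grip here, the pole (0.11 to 0.23 kg) balances. x along the pole to the hook, z up. It lies level, axis 56 mm above the table, 46 above the rest's board, on two 14 mm bars 55 mm ahead of and behind this point (to 10 mm); 8 mm pins on the bars 45 to 65 mm to either side.
- hook_neck (a point): Point on the pole's axis 175 mm ahead of the handle's middle, same axes. The 10 mm aluminium shaft ends 15 mm behind it; here the 8 mm brass hook runs straight on along the axis, and 25 mm ahead it bends straight down, its lowest point 22 mm below the axis.
- ring (a point): Centre of the steel ring standing upright on the middle of the hatch's top edge: inner diameter 58 mm, outer 74, bar 8 thick. Moves with the hatch: 297 mm above the table fully up, 187 fully down. x runs level through the ring, from the robot's side to the back, square to the hatch; z up. 80 mm free behind it. Rails 112 mm to either side rise to 270 mm.
- hatch (a joint): How far the blue hatch (200 mm wide, 125 high, dark window, between two upright aluminium rails at the front of the white instrument) has slid down, m: 0 fully up, 0.11 fully down on its stop. Slides straight down with a pull of 1 to 2 N (9 N to raise it); stays where it is left.
- mirrorwand_grip (a point): Middle of the handle of the other rod on the rest, about parallel to the hook pole and 110 mm beside it: same black handle and heights, but a flat round steel mirror, 38 mm across, at its end. Not wanted.

How it is judged:
By the outcome, as a careful person would: the job done as asked, in the order asked, and still so for the second after the job is handed in, with the robot touching nothing.
It also fails if it takes over 54 s, if anything falls off the work surface, if the arm or the gripper's body presses on something with over 40 N, if the wrist force passes 120 N, or if a joint passes its speed limit or range.

## Working session

There is one attempt and no reset: what is moved stays moved. The work goes in short steps, Python scripts to look and compute and a tool call to move; the robot and the scene stay as the last step left them, time stands still between calls to the robot, and variables do not carry over. Pictures are saved under pics/ and viewed, at most 10 in all, crops included, and the job is handed in when it is done.

Besides the shell and the picture viewer there is one more tool, called after "Call:" by a JSON object that holds its "method" and its "body". apply_moves: Moves the arm, as the interface text tells. Its arguments: {"type":"object","properties":{"steps":{"type":"array"}},"required":["steps"]}

```bash
mkdir -p pics; ls
cat > h.py <<'E'
import numpy as np,cv2
from workcell import bot,camera,get_calibration
from scipy.spatial.transform import Rotation as R
def cal(n):
    c=get_calibration(n);f=200/np.tan(np.radians(c["fov_y"])/2)
    return f,c["cx"],c["cy"],R.from_rotvec(c["rvec"]).as_matrix(),np.array(c["tvec"])
def cloud(n,d):
    f,cx,cy,M,t=cal(n);v,u=np.mgrid[:400,:640]
    P=np.stack([(u-cx)/f*d,(v-cy)/f*d,d],-1)
    W=(P-t)@M; W[d==0]=np.nan; return W
def proj(n,p):
    f,cx,cy,M,t=cal(n);q=M@np.array(p)+t;return q[0]/q[2]*f+cx,q[1]/q[2]*f+cy
def ray(n,u,v,z):
    f,cx,cy,M,t=cal(n);d=M.T@np.array([(u-cx)/f,(v-cy)/f,1]);o=-M.T@t
    return o+d*(z-o[2])/d[2]
def snap(n,k):
    i,d=camera(n);cv2.imwrite(f"pics/{k}.png",i[:,:,::-1]);np.savez(f"pics/{k}.npz",i=i,d=d);return i,d
E
python3 - <<'E'
from h import *
for n in("scene","top"):
    snap(n,n+"0");print(get_calibration(n))
print(bot.get_obs())
E
```

```text
pics
{'fov_y': 51.26977154430997, 'cx': 316.61360712443553, 'cy': 192.1259846050332, 'rvec': array([ 1.63636013,  1.82513043, -0.85715371]), 'tvec': array([ 0.19013732, -0.15138829,  1.41272827])}
{'fov_y': 47.35394600181937, 'cx': 317.4704977414604, 'cy': 199.4027432390465, 'rvec': array([ 2.12513689, -2.18528537,  0.17831332]), 'tvec': array([-0.12701333,  0.54206707,  1.30839828])}
{'clock': 0.1, 'joint_pos': array([1.28302160e+00, 2.41364740e-01, 3.86120269e-03, 1.33520357e+00,
       2.14893287e-05, 1.57079944e+00]), 'joint_vel': array([ 1.70007809e-03, -1.33173448e-03,  2.27862540e-03,  6.25328740e-04,
       -9.45716555e-05, -7.42689280e-05]), 'tau': array([ 7.54306129e-04, -3.73139656e+01,  2.53009719e+01,  1.08815299e-02,
        1.11121806e-04, -1.69236209e-06]), 'eef_pos': array([0.14173296, 0.47886646, 0.21338934]), 'tool_rot': array([ 1.43392867e-01,  9.89665384e-01, -9.43976578e-04, -1.47626842e-04]), 'ft_force': array([ 1.00987411,  0.81510069, -0.61273561]), 'ft_torque': array([-0.01266846, -0.04582691, -0.01957771]), 'grasp_force': 0.0, 'grip_width': 0.08510891712012486}
```

View pics/scene0.png

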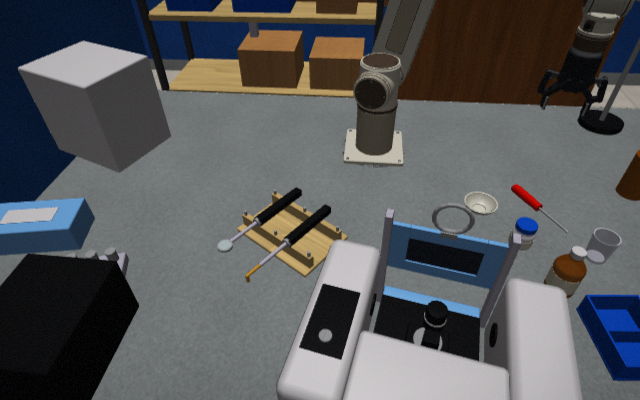

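View pics/top0.png

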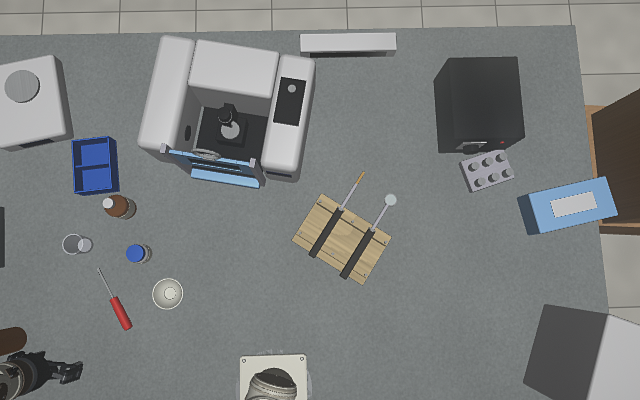

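Scene view: hook pole handle around (310,223), brass hook tip (247,277), ring (453,219). Top view: its handle runs (312,256)-(341,208), brass tip (362,173), ring near (207,155). The mirror rod lies to the right.

Run:
```python
from h import *
Z=np.load("pics/top0.npz");i,d=Z["i"].astype(int),Z["d"];W=cloud("top",d)
print("board/table z",W[300,200],W[240,370])
roi=np.zeros((400,640),np.uint8);cv2.fillPoly(roi,[np.array([[300,262],[320,265],[360,195],[372,170],[355,160],[330,200]])],1)
m=(roi>0)&(i.max(2)<60)
def axis(m,z):
    v,u=np.nonzero(m);p=np.array([ray("top",a,b,z)[:2] for a,b in zip(u,v)])
    c=p.mean(0);_,_,V=np.linalg.svd(p-c);a=V[0]*np.sign(V[0][0]);s=(p-c)@a;w=(p-c)@np.array([-a[1],a[0]])
    q=np.percentile(s,[0.5,99.5]);mid=c+a*q.mean();print(len(p),"mid",mid,"len",q,"w",np.percentile(w,[2,98]),"yaw",np.degrees(np.arctan2(a[1],a[0])));return mid,a
mid,a=axis(m,.067); print("depth z",np.nanmedian(W[m],0))
grip=mid+a*.010;print("grip",grip)
# brass
b=(roi>0)&(i[:,:,0]-i[:,:,2]>50)&(i[:,:,0]>110);v,u=np.nonzero(b);print("brass",len(u))
for p,q in zip(u,v):
    if q<190: 
        r=ray("top",p,q,.056)[:2]-grip;print(p,q,np.round([r@a,r@np.array([-a[1],a[0]])],4),end=";")
# ring: points z>0.26 
for n in("top","scene"):
    Z=np.load(f"pics/{n}0.npz");i,d=Z["i"].astype(int),Z["d"];W=cloud(n,d)
    x,y,z=W[...,0],W[...,1],W[...,2]
    reg=(x>.3)&(x<.75)&(y>0-.1)&(y<.5)&(z>.272)&(z<.36)
    v,u=np.nonzero(reg);print(n,len(u),u.min(),u.max(),v.min(),v.max())
    nn,l,s,c=cv2.connectedComponentsWithStats(reg.astype(np.uint8))
    for k in range(1,nn):
        if s[k,4]>15:
            P=W[l==k];print(s[k],P.mean(0),P.min(0),P.max(0))
    bl=(i[:,:,2]-i[:,:,0]>40)&(x>.3)&(x<.75)&(abs(y-.15)<.25)&(z>.1)&(z<.3)
    P=W[bl];P=P[~np.isnan(P[:,0])];print("blue",len(P),P.min(0),P.max(0))
```

```text
board/table z [ 0.25459122  0.2114405  -0.00230842] [ 0.41573253 -0.29605207  0.01230372]
97 mid [ 0.43898735 -0.15941084] len [-0.08005438  0.0767475 ] w [-0.0120342   0.00858411] yaw -33.42124960214755
depth z [ 0.44224502 -0.1602441   0.06720817]
grip [ 0.44733378 -0.16491874]
brass 565
362 172 [ 0.2004 -0.0004];363 172 [ 0.202 -0.003];364 172 [ 0.2036 -0.0055];362 173 [ 0.1978 -0.002 ];363 173 [ 0.1994 -0.0045];361 174 [ 0.1937 -0.001 ];362 174 [ 0.1953 -0.0035];363 174 [ 0.1968 -0.0061];360 175 [ 1.895e-01 -1.000e-04];361 175 [ 0.1911 -0.0026];362 175 [ 0.1927 -0.0051];360 176 [ 0.187  -0.0016];361 176 [ 0.1885 -0.0041];359 177 [ 0.1828 -0.0007];360 177 [ 0.1844 -0.0032];361 177 [ 0.186  -0.0057];359 178 [ 0.1802 -0.0022];360 178 [ 0.1818 -0.0047];358 179 [ 0.1761 -0.0012];359 179 [ 0.1777 -0.0037];360 179 [ 0.1792 -0.0063];357 180 [ 0.172  -0.0003];358 180 [ 0.1735 -0.0028];359 180 [ 0.1751 -0.0053];357 181 [ 0.1694 -0.0018];358 181 [ 0.171  -0.0043];356 182 [ 0.1653 -0.0009];357 182 [ 0.1669 -0.0034];358 182 [ 0.1684 -0.0059];356 183 [ 0.1627 -0.0024];357 183 [ 0.1643 -0.0049];top 146 161 255 144 165
[191 148  30  11 120] [0.62130938 0.12973648 0.30874586] [0.61232515 0.09713243 0.27229181] [0.63102666 0.16752427 0.32363959]
blue 264 [0.60030022 0.03417545 0.14692034] [0.64406036 0.23271595 0.27477905]
scene 312 432 474 203 229
[432 203  43  27 312] [0.6266416  0.13440322 0.30210848] [0.61732804 0.09774371 0.27200446] [0.63554421 0.16995877 0.32118301]
blue 3175 [0.59975388 0.03243444 0.1253072 ] [0.7442577  0.23854652 0.25475596]
```

Run:
```python
from h import *
Z=np.load("pics/top0.npz");i,d=Z["i"].astype(int),Z["d"]
print(i[225:240:3,325:331].max(2))
roi=np.zeros((400,640),np.uint8);cv2.fillPoly(roi,[np.array([[303,262],[320,265],[350,205],[335,198]])],1)
m=(roi>0)&(i.max(2)<75)
roi[:]=0;cv2.fillPoly(roi,[np.array([[352,185],[372,185],[372,165],[352,165]])],1)
b=(roi>0)&(i[:,:,0]-i[:,:,2]>40)&(i[:,:,0]>90)
def pts(m,z):
    v,u=np.nonzero(m);return np.array([ray("top",a,b,z)[:2] for a,b in zip(u,v)])
H=pts(m,.064);B=pts(b,.058)
ax=B.mean(0)-H.mean(0);ax/=np.linalg.norm(ax);n=np.array([-ax[1],ax[0]]);s=(H-H.mean(0))@ax
q=np.percentile(s,[.3,99.7]);g=H.mean(0)+ax*(q.mean()+.010)
print(len(H),len(B),"grip",g,"yaw",np.degrees(np.arctan2(ax[1],ax[0])),"hlen",q,"w",np.percentile((H-H.mean(0))@n,[2,98]),"brass",np.percentile((B-g)@ax,[0,100]))
# ring & hatch
for nme in("top","scene"):
    Z=np.load(f"pics/{nme}0.npz");i,d=Z["i"].astype(int),Z["d"];W=cloud(nme,d)
    x,y,z=W[...,0],W[...,1],W[...,2]
    reg=(x>.58)&(x<.68)&(y>.07)&(y<.2)&(z>.275)&(z<.34)
    P=W[reg];c=P.mean(0);_,S,V=np.linalg.svd(P-c);nn=V[2]*np.sign(V[2][0]);print(nme,len(P),"ringnormal",nn,"yaw",np.degrees(np.arctan2(nn[1],nn[0])))
    t=np.array([-nn[1],nn[0]]);print(" lateral ext",np.percentile((P[:,:2]-c[:2])@t,[0,50,100]),"c",c,"zmax",P[:,2].max())
    bl=(i[:,:,2]-i[:,:,0]>40)&(x>.58)&(x<.68)&(abs(y-.13)<.12)&(z>.16)&(z<.26)
    P=W[bl];k=np.polyfit(P[:,1],P[:,0],1)
    for _ in range(5):
        r=P[:,0]-np.polyval(k,P[:,1]);P=P[abs(r)<.006];k=np.polyfit(P[:,1],P[:,0],1)
    print(" hatch",len(P),"normal yaw",np.degrees(np.arctan(-k[0])),"y range",P[:,1].min(),P[:,1].max(),"x at mid",np.polyval(k,[P[:,1].min(),.133,P[:,1].max()]))
```

```text
[[194  36  61  65  66  67]
 [ 59  63  67  66  68  66]
 [ 66  67  68  67  65  53]
 [ 68  67  67  57 107 182]
 [ 66  59 119 207 194 189]]
399 34 grip [ 0.44637283 -0.16659279] yaw -33.85828206386157 hlen [-0.07704187  0.07956354] w [-0.0099839   0.01009134] brass [0.16218504 0.20296833]
top 114 ringnormal [ 0.98174259 -0.18418633 -0.04750661] yaw -10.62583377155591
 lateral ext [-0.03213495 -0.00121852  0.03871874] c [0.62126857 0.12910705 0.3106126 ] zmax 0.3236395877052495
 hatch 215 normal yaw -10.788252934696944 y range 0.03417544580895718 0.23271594662705464 x at mid [0.60353801 0.6223688  0.64136945]
scene 295 ringnormal [ 0.98127457 -0.19097113  0.0251047 ] yaw -11.012977757223712
 lateral ext [-0.03661857  0.00042538  0.03643013] c [0.62649892 0.13378036 0.3037697 ] zmax 0.32118300750190243
 hatch 2021 normal yaw -10.892704495286539 y range 0.03243443654726198 0.23549854425345149 x at mid [0.60897528 0.62832788 0.64805245]
```

Call:
{"method": "apply_moves", "body": {"steps": [[[-0.13, -0.145, 0], [0, 0, 0], 1], [[-0.13, -0.145, 0], [0, 0, 0], 1], [[-0.13, -0.145, 0], [0, 0, 0], 1], [[-0.13, -0.145, 0], [0, 0, 0], 1], [[-0.13, -0.145, 0], [0, 0, 0], 1], [[-0.13, -0.145, 0], [0, 0, 0], 1], [[-0.13, -0.145, 0], [0, 0, 0], 1], [[-0.13, -0.145, 0], [0, 0, 0], 1]]}}

```text
clock: 0.77
eef_pos: [0.2755, 0.1961, 0.214]
tool_rot: [0.143, 0.99, -0.0, 0.0]
ft_force: [-0.0, -0.2, -0.2]
grip_width: 0.0853
grasp_force: 0.0
```

Call:
{"method": "apply_moves", "body": {"steps": [[[-0.12, -0.135, 0], [0, 0, 0], 1], [[-0.12, -0.135, 0], [0, 0, 0], 1], [[-0.12, -0.135, 0], [0, 0, 0], 1], [[-0.12, -0.135, 0], [0, 0, 0], 1], [[-0.12, -0.135, 0], [0, 0, 0], 1], [[-0.12, -0.135, 0], [0, 0, 0], 1], [[-0.12, -0.135, 0], [0, 0, 0], 1], [[-0.12, -0.135, 0], [0, 0, 0], 1]]}}

```text
clock: 1.43
eef_pos: [0.3984, -0.0656, 0.214]
tool_rot: [0.144, 0.99, 0.0, -0.0]
ft_force: [0.6, 0.7, -0.7]
grip_width: 0.0857
grasp_force: 0.0
```

Call:
{"method": "apply_moves", "body": {"steps": [[[0, 0, 0], [0, 0, 0.0121], 1], [[0, 0, 0], [0, 0, 0.0121], 1], [[0, 0, 0], [0, 0, 0.0121], 1], [[0, 0, 0], [0, 0, 0.0121], 1], [[0, 0, 0], [0, 0, 0.0121], 1], [[0, 0, 0], [0, 0, 0.0121], 1], [[0, 0, 0], [0, 0, 0.0121], 1], [[0, 0, 0], [0, 0, 0.0121], 1]]}}

```text
clock: 2.1
eef_pos: [0.3979, -0.0637, 0.2138]
tool_rot: [0.293, 0.956, -0.0, -0.001]
ft_force: [-0.6, -0.8, -1.2]
grip_width: 0.0853
grasp_force: 0.0
```

```bash
cat > go.py <<'E'
import sys
from h import *
# usage: go.py x y z poleyaw_deg : remaining motion in tool axes, fraction of full scale
def rem(x,y,z,yaw):
    o=bot.get_obs();T=R.from_quat(o["tool_rot"]);M=T.as_matrix()
    c,s=np.cos(np.radians(yaw)),np.sin(np.radians(yaw))
    G=R.from_matrix(np.array([[-c,-s,0],[-s,c,0],[0,0,-1]]).T.T)
    print("t",round(o["clock"],2),"pos",np.round(o["eef_pos"],4),"F",np.round(o["ft_force"],1),"w",round(o["grip_width"],4),"gf",round(o["grasp_force"],1),"j",np.round(o["joint_pos"],2))
    print("shift",np.round(M.T@(np.array([x,y,z])-o["eef_pos"])/.2,4),"turn",np.round((T.inv()*G).as_rotvec()/np.pi,4),"poleyaw now",np.degrees(np.arctan2(-M[1,0],-M[0,0])))
if __name__=="__main__": rem(*map(float,sys.argv[1:]))
E
python3 go.py .4464 -.1666 .15 -33.9
```

```text
t 2.1 pos [ 0.3979 -0.0637  0.2138] F [-0.6 -0.8 -1.2] w 0.0853 gf 0.0 j [-0.16  0.05 -0.22  1.3  -0.    0.44]
shift [-0.4895 -0.2907  0.3186] turn [-0.0002 -0.0003 -0.0007] poleyaw now -34.02802184611527
```

Call:
{"method": "apply_moves", "body": {"steps": [[[-0.0612, -0.0363, 0.04], [0, 0, 0], 1], [[-0.0612, -0.0363, 0.04], [0, 0, 0], 1], [[-0.0612, -0.0363, 0.04], [0, 0, 0], 1], [[-0.0612, -0.0363, 0.04], [0, 0, 0], 1], [[-0.0612, -0.0363, 0.04], [0, 0, 0], 1], [[-0.0612, -0.0363, 0.04], [0, 0, 0], 1], [[-0.0612, -0.0363, 0.04], [0, 0, 0], 1], [[-0.0612, -0.0363, 0.04], [0, 0, 0], 1]]}}

```text
clock: 2.77
eef_pos: [0.4476, -0.1676, 0.1494]
tool_rot: [0.292, 0.957, 0.0, -0.0]
ft_force: [0.5, 0.4, 0.1]
grip_width: 0.0852
grasp_force: 0.0
```

```bash
python3 - <<'E'
from h import *
i,d=snap("scene","s1");cv2.imwrite("pics/s1c.png",cv2.resize(i[150:310,200:400,::-1],(800,640))[:600])
E
python3 go.py .4464 -.1666 .055 -33.9
```

```text
t 2.82 pos [ 0.448  -0.1694  0.1478] F [ 1.6 -1.9 -0.8] w 0.0855 gf 0.0 j [-0.36  0.24 -0.17  1.16 -0.    0.23]
shift [0.0145 0.0079 0.464 ] turn [-0.0005 -0.0001 -0.0006] poleyaw now -34.01151373802971
```

View pics/s1c.png

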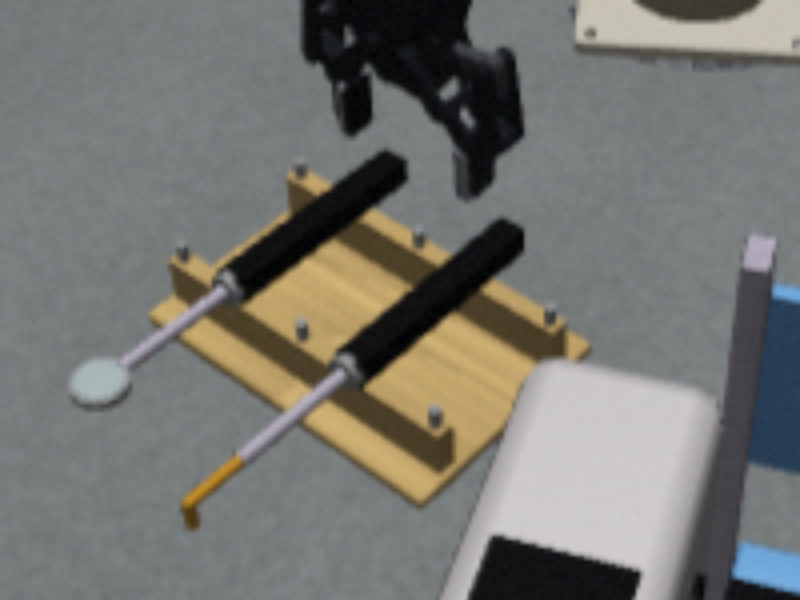

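The crop shows the open fingers above the hook pole's handle (handle ends at crop (510,235) and (350,365), hook at (190,515)). I'll cross-check the grip point from this view.

Run:
```python
from h import *
i=np.load("pics/s1.npz")["i"].astype(int)
m=np.zeros((400,640),np.uint8);cv2.fillPoly(m,[np.array([[283,236],[290,247],[334,215],[331,202],[320,202]])],1)
m=(m>0)&(i.max(2)<75);v,u=np.nonzero(m)
H=np.array([ray("scene",a,b,.058)[:2] for a,b in zip(u,v)])
c=H.mean(0);_,_,V=np.linalg.svd(H-c);a=V[0]*np.sign(V[0][0]);s=(H-c)@a;q=np.percentile(s,[.3,99.7])
print(len(H),q,c+a*(q.mean()+.01),np.degrees(np.arctan2(a[1],a[0])),np.percentile((H-c)@[-a[1],a[0]],[2,98]))
```

```text
591 [-0.08327841  0.08591277] [ 0.44871883 -0.1640588 ] -32.39839378559485 [-0.01726456  0.01752558]
```

Call:
{"method": "apply_moves", "body": {"steps": [[[0.0015, 0.0015, 0.058], [0, 0, 0], 1], [[0.0015, 0.0015, 0.058], [0, 0, 0], 1], [[0.0015, 0.0015, 0.058], [0, 0, 0], 1], [[0.0015, 0.0015, 0.058], [0, 0, 0], 1], [[0.0015, 0.0015, 0.058], [0, 0, 0], 1], [[0.0015, 0.0015, 0.058], [0, 0, 0], 1], [[0.0015, 0.0015, 0.058], [0, 0, 0], 1], [[0, 0, 0.058], [0, 0, 0], 1]]}}

```text
clock: 3.48
eef_pos: [0.4466, -0.1637, 0.0566]
tool_rot: [0.292, 0.957, 0.0, -0.0]
ft_force: [-0.6, -0.3, 0.3]
grip_width: 0.0856
grasp_force: 0.0
```

Call:
{"method": "apply_moves", "body": {"steps": [[[0, 0, 0], [0, 0, 0], 1], [[0, 0, 0], [0, 0, 0], 0], [[0, 0, 0], [0, 0, 0], 0], [[0, 0, 0], [0, 0, 0], 0], [[0, 0, 0], [0, 0, 0], 0], [[0, 0, 0], [0, 0, 0], 0], [[0, 0, 0], [0, 0, 0], 0], [[0, 0, 0], [0, 0, 0], 0]]}}

```text
clock: 4.15
eef_pos: [0.4467, -0.1636, 0.0577]
tool_rot: [0.292, 0.957, -0.0, 0.0]
ft_force: [-0.8, -0.6, -0.7]
grip_width: 0.0006
grasp_force: 0.0
```

```bash
python3 go.py .451 .165 .306 -10.9
```

```text
t 4.15 pos [ 0.4467 -0.1636  0.0577] F [-0.8 -0.6 -0.7] w 0.0006 gf 0.0 j [-0.35  0.33 -0.32  0.93 -0.    0.24]
shift [ 0.8985  1.3757 -1.2419] turn [-0.      0.0002 -0.1279] poleyaw now -33.91367305426833
```

Run:
```python
from h import *
i,d=snap("scene","s2");j,_=snap("top","t2")
a=cv2.resize(i[150:310,200:360,::-1],(400,400));b=cv2.resize(j[150:310,270:430,::-1],(400,400))
cv2.imwrite("pics/c2.png",np.hstack([a,b]))
```

```text
(no output)
```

View pics/c2.png

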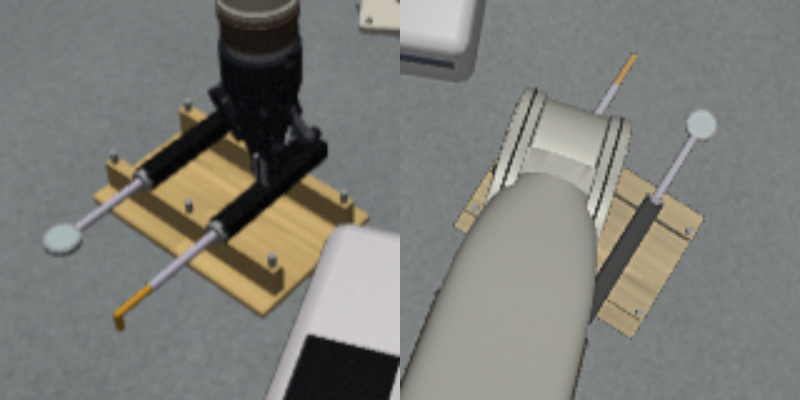

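The pole looks almost unmoved (hook tip at scene (248,278)), with the fingers shut beside or in front of its handle. I'll compare the projected TCP with where the fingers appear.

Run:
```python
from h import *
o=bot.get_obs();p=o["eef_pos"];M=R.from_quat(o["tool_rot"]).as_matrix()
s1=np.load("pics/s1.npz");s2=np.load("pics/s2.npz")
print("TCP now px",proj("scene",p),"tip",proj("scene",p+.017*M[:,2]))
q=np.array([.448,-.1694,.1478])
for k in(-.0425,.0425):print("open pads at s1",proj("scene",q+k*M[:,1]),proj("scene",q+.004*M[:,2]+k*M[:,1]))
W=cloud("scene",s2["d"])
for y in range(195,235,3):
  print(y,[f"{W[y,x,0]:.3f},{W[y,x,1]:.3f},{W[y,x,2]:.3f}" for x in range(297,330,5)])
i=s2["i"][185:255,270:350,::-1];cv2.imwrite("pics/c3.png",cv2.resize(i,(640,560),interpolation=cv2.INTER_NEAREST))
```

```text
TCP now px (np.float64(306.1783292829227), np.float64(225.88544477835936)) tip (np.float64(306.4297600018528), np.float64(230.55622536512703))
open pads at s1 (np.float64(289.39841275064344), np.float64(192.23015982986746)) (np.float64(289.5031513920912), np.float64(193.4651091715229))
open pads at s1 (np.float64(315.6967617888049), np.float64(207.24733766667106)) (np.float64(315.7359228088972), np.float64(208.4963403412266))
195 ['0.459,-0.179,0.172', '0.456,-0.168,0.170', '0.465,-0.154,0.178', '0.476,-0.141,0.189', '0.464,-0.131,0.180', '0.259,-0.145,-0.000', '0.256,-0.130,-0.001']
198 ['0.456,-0.180,0.159', '0.467,-0.166,0.169', '0.467,-0.154,0.171', '0.475,-0.142,0.179', '0.473,-0.130,0.178', '0.272,-0.143,-0.001', '0.270,-0.129,-0.001']
201 ['0.453,-0.181,0.147', '0.464,-0.167,0.158', '0.466,-0.155,0.161', '0.473,-0.142,0.168', '0.474,-0.130,0.170', '0.476,-0.118,0.173', '0.282,-0.127,-0.002']
204 ['0.456,-0.181,0.139', '0.466,-0.167,0.150', '0.467,-0.155,0.152', '0.450,-0.146,0.137', '0.476,-0.130,0.162', '0.484,-0.118,0.171', '0.475,-0.107,0.164']
207 ['0.366,-0.200,0.045', '0
[... 863 characters left out ...]
.425,-0.139,0.053', '0.414,-0.127,0.043', '0.370,-0.119,-0.001']
225 ['0.396,-0.198,0.007', '0.454,-0.173,0.067', '0.449,-0.161,0.064', '0.441,-0.150,0.056', '0.413,-0.140,0.030', '0.424,-0.126,0.042', '0.424,-0.113,0.043']
228 ['0.460,-0.185,0.062', '0.463,-0.172,0.065', '0.457,-0.160,0.060', '0.443,-0.150,0.047', '0.414,-0.141,0.019', '0.421,-0.126,0.028', '0.431,-0.112,0.039']
231 ['0.475,-0.182,0.066', '0.472,-0.170,0.064', '0.460,-0.160,0.053', '0.418,-0.154,0.011', '0.416,-0.141,0.009', '0.422,-0.126,0.017', '0.432,-0.112,0.029']
234 ['0.484,-0.181,0.066', '0.474,-0.170,0.056', '0.428,-0.166,0.008', '0.427,-0.153,0.008', '0.429,-0.139,0.011', '0.425,-0.126,0.009', '0.433,-0.112,0.019']
```

View pics/c3.png

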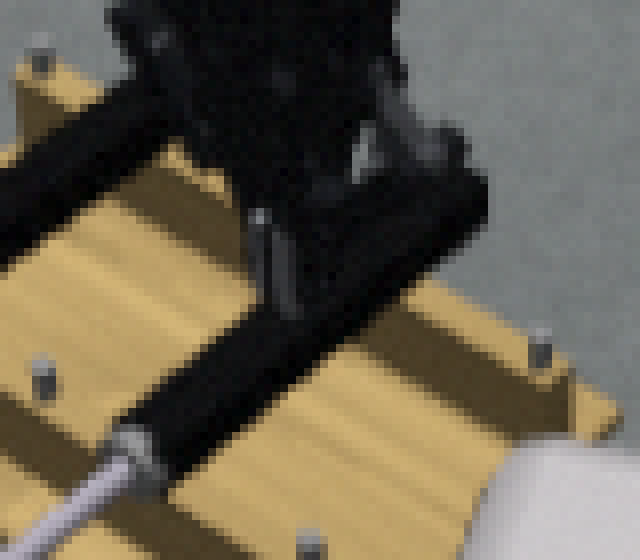

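The crop shows the finger's lower end meeting the handle's upper edge at about (290,315), with the pole still on its bars. The width reading says shut, so I'll test with a small slow lift.

Call:
{"method": "apply_moves", "body": {"steps": [[[0, 0, -0.015], [0, 0, 0], 0], [[0, 0, -0.015], [0, 0, 0], 0], [[0, 0, -0.015], [0, 0, 0], 0], [[0, 0, -0.015], [0, 0, 0], 0], [[0, 0, -0.015], [0, 0, 0], 0], [[0, 0, -0.015], [0, 0, 0], 0], [[0, 0, -0.015], [0, 0, 0], 0], [[0, 0, 0], [0, 0, 0], 0]]}}

```text
clock: 4.92
eef_pos: [0.4471, -0.1638, 0.0792]
tool_rot: [0.292, 0.957, -0.0, 0.001]
ft_force: [0.2, 0.9, 0.3]
grip_width: -0.0001
grasp_force: 0.0
```

Run:
```python
from h import *
o=bot.get_obs();print(o["eef_pos"],o["ft_force"],o["ft_torque"],o["grip_width"],o["grasp_force"])
i,d=snap("scene","s3")
cv2.imwrite("pics/c4.png",cv2.resize(i[170:290,235:355,::-1],(600,600),interpolation=cv2.INTER_CUBIC))
```

```text
[ 0.44706801 -0.16378679  0.07915627] [0.1904276  0.87139292 0.31424815] [-0.01843606 -0.03062328  0.00614288] -7.290739128262505e-05 0.0
```

View pics/c4.png

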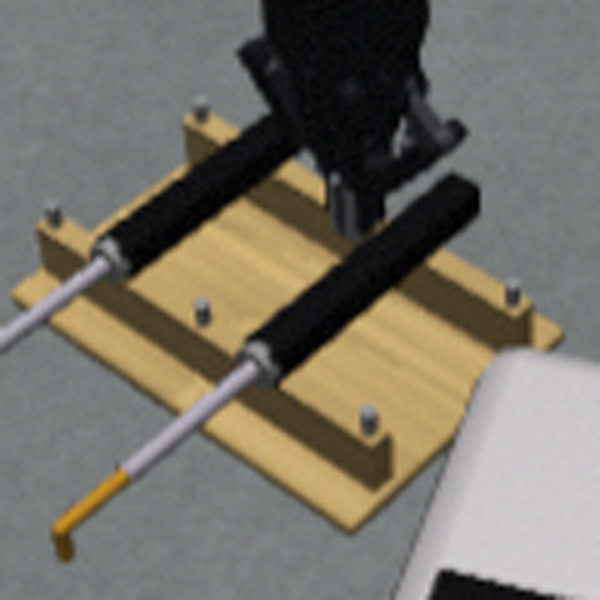

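The shut fingertips appear at crop (355,235), i.e. pixel (306,217). That is higher in the picture than the reported pose predicts, so I'll find the tip's real 3D position from depth.

Run:
```python
from h import *
p=np.array([.4471,-.1638,.0792]);print("pred TCP,tip px",proj("scene",p),proj("scene",p-[0,0,.017]))
d=np.load("pics/s3.npz")["d"];W=cloud("scene",d)
for y in range(204,224,2): print(y,[np.round(W[y,x],3).tolist() for x in range(301,312,2)])
d=np.load("pics/s1.npz")["d"];W=cloud("scene",d)
print("s1 tips");
for c0,r0 in((288,180),(318,196)):
  for y in range(r0-4,r0+6,2): print(y,[np.round(W[y,x],3).tolist() for x in range(c0-3,c0+4,2)])
```

```text
pred TCP,tip px (np.float64(305.741572777038), np.float64(219.9163679673986)) (np.float64(306.00176427858815), np.float64(224.7132088697707))
204 [[0.456, -0.172, 0.141], [0.458, -0.166, 0.143], [0.464, -0.161, 0.148], [0.464, -0.156, 0.15], [0.464, -0.151, 0.149], [0.474, -0.145, 0.16]]
206 [[0.454, -0.172, 0.132], [0.46, -0.166, 0.138], [0.465, -0.161, 0.143], [0.46, -0.157, 0.139], [0.472, -0.15, 0.151], [0.473, -0.145, 0.152]]
208 [[0.454, -0.173, 0.125], [0.455, -0.168, 0.127], [0.465, -0.161, 0.137], [0.459, -0.157, 0.132], [0.472, -0.15, 0.144], [0.474, -0.145, 0.147]]
210 [[0.452, -0.173, 0.117], [0.459, -0.167, 0.125], [0.462, -0.162, 0.127], [0.461, -0.157, 0.127], [0.455, -0.153, 0.122], [0.452, -0.149, 0.119]]
212 [[0.452, -0.174, 0.111], [0.458, -0.168, 0.116], [0.456, -0.163, 0.115], [0.46, -0.157, 0.119], [0.456, -0.153, 0.116], [0.45, -0.149, 0.111]]
214 [[0.454, -0.174, 0.105], [0.456, -0.168, 0.108], [0.46, -0.163, 0.112], [0.459, -0.158, 0.112], [0.454, -0.154, 0.108], [0.447, -0.15, 0.101]]
216 [[0.382, -0.188, 0.028], [0.455, -0.169, 0.1], [0.459, -0.163, 0.104],
[... 823 characters left out ...]
82 [[0.433, -0.211, 0.186], [0.43, -0.207, 0.184], [0.424, -0.203, 0.18], [0.206, -0.247, -0.002]]
184 [[0.219, -0.263, -0.0], [0.432, -0.207, 0.18], [0.215, -0.251, -0.003], [0.215, -0.245, -0.002]]
192 [[0.483, -0.133, 0.205], [0.48, -0.129, 0.203], [0.484, -0.124, 0.207], [0.477, -0.12, 0.2]]
194 [[0.483, -0.133, 0.199], [0.482, -0.129, 0.199], [0.482, -0.124, 0.199], [0.478, -0.12, 0.196]]
196 [[0.486, -0.133, 0.195], [0.481, -0.129, 0.192], [0.486, -0.124, 0.196], [0.48, -0.12, 0.191]]
198 [[0.483, -0.133, 0.186], [0.482, -0.129, 0.186], [0.487, -0.124, 0.191], [0.269, -0.146, -0.003]]
200 [[0.282, -0.163, -0.001], [0.48, -0.129, 0.179], [0.279, -0.151, -0.003], [0.277, -0.146, -0.004]]
```

Depth puts the real fingertips at z≈0.098 where the pose predicts 0.062. It was also 36 mm in the earlier picture, while x and y agree. The fingers therefore sit about 36 mm above what is reported, and they closed over the handle. I'll reopen and go 60 mm lower.

Call:
{"method": "apply_moves", "body": {"steps": [[[0, 0, 0], [0, 0, 0], 1], [[0, 0, 0], [0, 0, 0], 1], [[0, 0, 0], [0, 0, 0], 1], [[0, 0, 0], [0, 0, 0], 1], [[0, 0, 0], [0, 0, 0], 1], [[0, 0, 0], [0, 0, 0], 1], [[0, 0, 0], [0, 0, 0], 1], [[0, 0, 0], [0, 0, 0], 1]]}}

```text
clock: 5.63
eef_pos: [0.4466, -0.1636, 0.0784]
tool_rot: [0.292, 0.957, -0.0, -0.0]
ft_force: [-0.0, 0.3, -0.1]
grip_width: 0.0853
grasp_force: 0.0
```

Call:
{"method": "apply_moves", "body": {"steps": [[[0, -0.001, 0.04], [0, 0, 0], 1], [[0, -0.001, 0.04], [0, 0, 0], 1], [[0, -0.001, 0.04], [0, 0, 0], 1], [[0, -0.001, 0.04], [0, 0, 0], 1], [[0, 0, 0.04], [0, 0, 0], 1], [[0, 0, 0.04], [0, 0, 0], 1], [[0, 0, 0.03], [0, 0, 0], 1], [[0, 0, 0.03], [0, 0, 0], 1]]}}

```text
clock: 6.3
eef_pos: [0.4459, -0.1642, 0.0175]
tool_rot: [0.292, 0.957, 0.0, -0.0]
ft_force: [0.2, -0.7, 0.1]
grip_width: 0.0855
grasp_force: 0.0
```

Call:
{"method": "apply_moves", "body": {"steps": [[[0, 0, 0], [0, 0, 0], 1], [[0, 0, 0], [0, 0, 0], 0], [[0, 0, 0], [0, 0, 0], 0], [[0, 0, 0], [0, 0, 0], 0], [[0, 0, 0], [0, 0, 0], 0], [[0, 0, 0], [0, 0, 0], 0], [[0, 0, 0], [0, 0, 0], 0], [[0, 0, 0], [0, 0, 0], 0]]}}

```text
clock: 6.97
eef_pos: [0.4466, -0.1645, 0.0189]
tool_rot: [0.292, 0.957, -0.0, 0.001]
ft_force: [-0.3, 0.2, 4.5]
grip_width: 0.0213
grasp_force: 59.1
```

Gripped: width 21.3 mm, force 59 N. Lifting.

Call:
{"method": "apply_moves", "body": {"steps": [[[0, 0, -0.03], [0, 0, 0], 0], [[0, 0, -0.06], [0, 0, 0], 0], [[0, 0, -0.08], [0, 0, 0], 0], [[0, 0, -0.09], [0, 0, 0], 0], [[0, 0, -0.09], [0, 0, 0], 0], [[0, 0, -0.09], [0, 0, 0], 0], [[0, 0, -0.09], [0, 0, 0], 0], [[0, 0, -0.09], [0, 0, 0], 0]]}}

```text
clock: 7.63
eef_pos: [0.4456, -0.164, 0.1433]
tool_rot: [0.292, 0.957, 0.0, -0.0]
ft_force: [0.3, -0.6, -1.5]
grip_width: 0.0213
grasp_force: 58.7
```

Call:
{"method": "apply_moves", "body": {"steps": [[[0.05, 0, -0.09], [0, 0, 0], 0], [[0.06, 0, -0.09], [0, 0, 0], 0], [[0.06, 0, -0.09], [0, 0, 0], 0], [[0.06, 0, -0.09], [0, 0, 0], 0], [[0.06, 0, -0.09], [0, 0, 0], 0], [[0.06, 0, -0.08], [0, 0, 0], 0], [[0.06, 0, -0.06], [0, 0, 0], 0], [[0.04, 0, -0.04], [0, 0, 0], 0]]}}

```text
clock: 8.3
eef_pos: [0.3707, -0.1135, 0.2699]
tool_rot: [0.292, 0.957, 0.0, 0.001]
ft_force: [-0.8, -0.2, -0.9]
grip_width: 0.0211
grasp_force: 58.7
```

Call:
{"method": "apply_moves", "body": {"steps": [[[0, 0, 0], [0, 0, -0.016], 0], [[0, 0, 0], [0, 0, -0.016], 0], [[0, 0, 0], [0, 0, -0.016], 0], [[0, 0, 0], [0, 0, -0.016], 0], [[0, 0, 0], [0, 0, -0.016], 0], [[0, 0, 0], [0, 0, -0.016], 0], [[0, 0, 0], [0, 0, -0.016], 0], [[0, 0, 0], [0, 0, -0.016], 0]]}}

```text
clock: 8.97
eef_pos: [0.371, -0.1139, 0.2681]
tool_rot: [0.094, 0.996, 0.0, -0.001]
ft_force: [0.4, -0.3, 0.2]
grip_width: 0.0213
grasp_force: 58.6
```

```bash
python3 go.py .3725 .18 .269 -10.9
```

```text
t 8.97 pos [ 0.371  -0.1139  0.2681] F [ 0.4 -0.3  0.2] w 0.0213 gf 58.6 j [-0.3  -0.   -0.13  1.44  0.   -0.11]
shift [ 0.2663  1.4452 -0.0042] turn [ 0.     -0.0004  0.0009] poleyaw now -10.731682700834234
```

Call:
{"method": "apply_moves", "body": {"steps": [[[0.017, 0.06, 0], [0, 0, 0], 0], [[0.017, 0.09, 0], [0, 0, 0], 0], [[0.017, 0.1, 0], [0, 0, 0], 0], [[0.017, 0.1, 0], [0, 0, 0], 0], [[0.017, 0.1, 0], [0, 0, 0], 0], [[0.017, 0.1, 0], [0, 0, 0], 0], [[0.017, 0.1, 0], [0, 0, 0], 0], [[0.017, 0.1, 0], [0, 0, 0], 0]]}}

```text
clock: 9.63
eef_pos: [0.3725, 0.0393, 0.2681]
tool_rot: [0.095, 0.995, -0.0, -0.0]
ft_force: [0.3, -0.0, -0.9]
grip_width: 0.0212
grasp_force: 58.8
```

Call:
{"method": "apply_moves", "body": {"steps": [[[0.017, 0.1, 0], [0, 0, 0], 0], [[0.017, 0.1, 0], [0, 0, 0], 0], [[0.017, 0.1, 0], [0, 0, 0], 0], [[0.017, 0.1, 0], [0, 0, 0], 0], [[0.017, 0.1, 0], [0, 0, 0], 0], [[0.017, 0.1, 0], [0, 0, 0], 0], [[0.017, 0.07, 0], [0, 0, 0], 0], [[0.015, 0.03, 0], [0, 0, 0], 0]]}}

```text
clock: 10.3
eef_pos: [0.3728, 0.1824, 0.2679]
tool_rot: [0.094, 0.996, -0.0, -0.001]
ft_force: [-0.4, -0.2, -0.4]
grip_width: 0.0212
grasp_force: 58.9
```

Call:
{"method": "apply_moves", "body": {"steps": [[[0, 0, 0], [0, 0, 0], 0], [[0, 0, 0], [0, 0, 0], 0], [[0, 0, 0], [0, 0, 0], 0], [[0, 0, 0], [0, 0, 0], 0], [[0, 0, 0], [0, 0, 0], 0], [[0, 0, 0], [0, 0, 0], 0], [[0, 0, 0], [0, 0, 0], 0], [[0, 0, 0], [0, 0, 0], 0]]}}

```text
clock: 10.97
eef_pos: [0.3732, 0.1807, 0.2685]
tool_rot: [0.095, 0.995, 0.0, 0.0]
ft_force: [0.6, -0.6, -1.2]
grip_width: 0.0211
grasp_force: 58.9
```

```bash
python3 go.py .451 .165 .269 -10.9
python3 - <<'E'
from h import *
i,_=snap("scene","s5");j,_=snap("top","t5")
a=cv2.resize(i[150:270,390:510,::-1],(400,400),interpolation=cv2.INTER_CUBIC);b=cv2.resize(j[110:230,150:270,::-1],(400,400),interpolation=cv2.INTER_CUBIC)
cv2.imwrite("pics/c5.png",np.hstack([a,b]))
E
```

```text
t 10.97 pos [0.3732 0.1807 0.2685] F [ 0.6 -0.6 -1.2] w 0.0211 gf 58.9 j [ 0.45  0.05 -0.08  1.44 -0.    0.64]
shift [-0.3967 -0.0035 -0.0026] turn [ 0.  0. -0.] poleyaw now -10.905624250368254
```

View pics/c5.png

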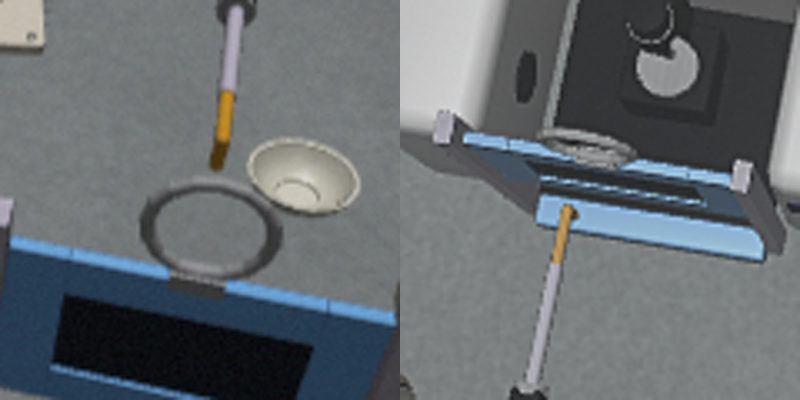

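Left (scene): ring centre at crop (211,228), hook bend at (222,140) with the tip at (216,165). Right (top): the hook points at the ring, tip (570,212), ring centre ~(588,147). I'll compare these with predictions numerically.

Run:
```python
from h import *
dr=np.array([np.cos(np.radians(-10.9)),np.sin(np.radians(-10.9)),0])
g=np.array([.3732,.1807,.2685+.037])
for n,r0 in(("scene",(390,150)),("top",(150,110))):
  f=lambda p:np.round((np.array(proj(n,p))-r0)/.3+(0 if n=="scene" else np.array([400,0])),0)
  print(n,"neck-15",f(g+.16*dr),"bend",f(g+.2*dr),"tip",f(g+.2*dr-[0,0,.02]),"ring c",f([.623,.132,.297]),"ring top",f([.623,.132,.330]),"ring L/R",f([.623-.033*.19,.132-.033*.98,.297]),f([.623+.033*.19,.132+.033*.98,.297]))
# segmentation: brass centroid both views, dark steel ring in scene
for n,k in(("scene","s5"),("top","t5")):
  i=np.load(f"pics/{k}.npz")["i"].astype(int);m=(i[:,:,0]-i[:,:,2]>40)&(i[:,:,0]>80)
  r=(slice(170,205),slice(445,470)) if n=="scene" else (slice(165,195),slice(190,210))
  z=np.zeros((400,640),bool);z[r]=m[r];v,u=np.nonzero(z);print(n,"brass px",len(u),u.mean(),v.mean(),"rows",v.min(),v.max(),"pred mid",proj(n,g+.182*dr))
  P=cloud(n,np.load(f"pics/{k}.npz")["d"])[z];print(" brass xyz",np.nanmedian(P,0))
# triangulate ring centre from scene ellipse + top
A=[];b=[]
for n,(u,v) in(("scene",(453.3,218.4)),("top",(150+188*.3,110+147*.3))):
  fo,cx,cy,M,t=cal(n);o=-M.T@t;d=M.T@np.array([(u-cx)/fo,(v-cy)/fo,1]);d/=np.linalg.norm(d);Q=np.eye(3)-np.outer(d,d);A.append(Q);b.append(Q@o)
x=np.linalg.solve(sum(A),sum(b));print("ring tri",x,[np.linalg.norm(a@x-c) for a,c in zip(A,b)])
```

```text
scene neck-15 [224.  91.] bend [220. 134.] tip [213. 161.] ring c [209. 210.] ring top [221. 164.] ring L/R [146. 198.] [274. 223.]
top neck-15 [553. 266.] bend [565. 211.] tip [571. 217.] ring c [583. 141.] ring top [573. 130.] ring L/R [628. 148.] [538. 134.]
scene brass px 70 456.95714285714286 185.05714285714285 rows 177 200 pred mid (np.float64(456.58103007206626), np.float64(184.36134446886143))
 brass xyz [0.55490271 0.14628574 0.30717463]
top brass px 56 198.16071428571428 179.92857142857142 rows 172 188 pred mid (np.float64(197.88871918765574), np.float64(180.77530527022856))
 brass xyz [0.55315193 0.14514802 0.30929447]
ring tri [0.62229284 0.1336059  0.28330991] [np.float64(0.0020487149348779876), np.float64(0.00204871493487796)]
```

The hook is where predicted (axis z 0.306). The ring triangulates to (0.622, 0.134, 0.284), so the hatch starts about 12 mm down. I'll lower 12 mm and advance 80 mm.

Call:
{"method": "apply_moves", "body": {"steps": [[[-0.02, 0, 0.02], [0, 0, 0], 0], [[-0.03, 0, 0.02], [0, 0, 0], 0], [[-0.06, 0, 0.02], [0, 0, 0], 0], [[-0.06, 0, 0], [0, 0, 0], 0], [[-0.07, 0, 0], [0, 0, 0], 0], [[-0.07, 0, 0], [0, 0, 0], 0], [[-0.06, 0, 0], [0, 0, 0], 0], [[-0.03, 0, 0], [0, 0, 0], 0]]}}

```text
clock: 11.73
eef_pos: [0.4538, 0.1653, 0.2558]
tool_rot: [0.095, 0.995, -0.0, 0.0]
ft_force: [0.4, 0.4, -1.3]
grip_width: 0.0209
grasp_force: 58.9
```

```bash
python3 go.py .451 .165 .12 -10.9
python3 - <<'E'
from h import *
i,_=snap("scene","s6");j,_=snap("top","t6")
a=cv2.resize(i[150:270,390:510,::-1],(400,400),interpolation=cv2.INTER_CUBIC);b=cv2.resize(j[110:230,150:270,::-1],(400,400),interpolation=cv2.INTER_CUBIC)
cv2.imwrite("pics/c6.png",np.hstack([a,b]))
E
```

```text
t 11.73 pos [0.4538 0.1653 0.2558] F [ 0.4  0.4 -1.3] w 0.0209 gf 58.9 j [ 0.35  0.19  0.05  1.43 -0.    0.54]
shift [ 0.0137 -0.0038  0.6791] turn [-0.0001  0.     -0.0003] poleyaw now -10.951428903842634
```

View pics/c6.png

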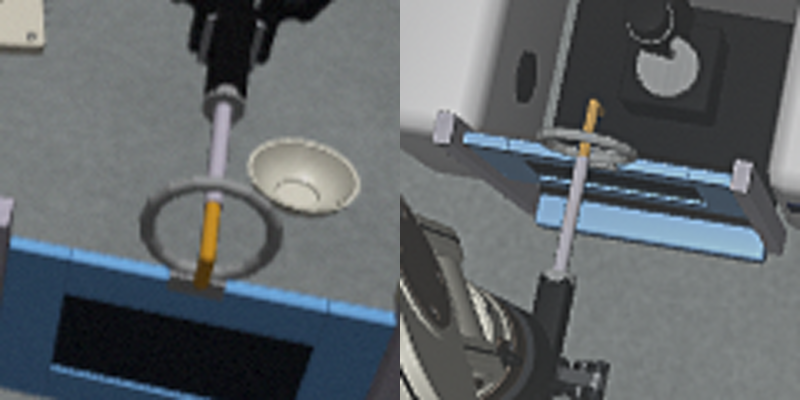

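The hook is through the ring (brass tip beyond it in both views), with no contact force. Pulling down.

Call:
{"method": "apply_moves", "body": {"steps": [[[0, 0, 0.03], [0, 0, 0], 0], [[0, 0, 0.04], [0, 0, 0], 0], [[0, 0, 0.04], [0, 0, 0], 0], [[0, 0, 0.04], [0, 0, 0], 0], [[0, 0, 0.04], [0, 0, 0], 0], [[0, 0, 0.04], [0, 0, 0], 0], [[0, 0, 0.04], [0, 0, 0], 0], [[0, 0, 0.04], [0, 0, 0], 0]]}}

```text
clock: 12.5
eef_pos: [0.4516, 0.166, 0.1938]
tool_rot: [0.095, 0.996, 0.0, 0.0]
ft_force: [-0.4, -0.1, -0.3]
grip_width: 0.0211
grasp_force: 59.0
```

Call:
{"method": "apply_moves", "body": {"steps": [[[0, 0, 0.04], [0, 0, 0], 0], [[0, 0, 0.04], [0, 0, 0], 0], [[0, 0, 0.04], [0, 0, 0], 0], [[0, 0, 0.04], [0, 0, 0], 0], [[0, 0, 0.04], [0, 0, 0], 0], [[0, 0, 0.04], [0, 0, 0], 0], [[0, 0, 0.04], [0, 0, 0], 0], [[0, 0, 0.03], [0, 0, 0], 0]]}}

```text
clock: 13.17
eef_pos: [0.4516, 0.1658, 0.1314]
tool_rot: [0.095, 0.996, -0.0, -0.0]
ft_force: [0.4, 0.9, 0.5]
grip_width: 0.0213
grasp_force: 59.0
```

```bash
python3 go.py .454 .165 .123 -10.9
python3 - <<'E'
from h import *
print(bot.get_obs()["ft_torque"])
i,_=snap("scene","s7");j,_=snap("top","t7")
a=cv2.resize(i[150:270,390:510,::-1],(400,400),interpolation=cv2.INTER_CUBIC);b=cv2.resize(j[110:230,150:270,::-1],(400,400),interpolation=cv2.INTER_CUBIC)
cv2.imwrite("pics/c7.png",np.hstack([a,b]))
E
```

```text
t 13.17 pos [0.4516 0.1658 0.1314] F [0.4 0.9 0.5] w 0.0213 gf 59.0 j [ 0.35  0.26 -0.2   1.12 -0.    0.54]
shift [-0.0123 -0.0017  0.0418] turn [-0.0001 -0.0001  0.0002] poleyaw now -10.867828991081723
[ 0.00294726 -0.25626794  0.04264576]
```

View pics/c7.png

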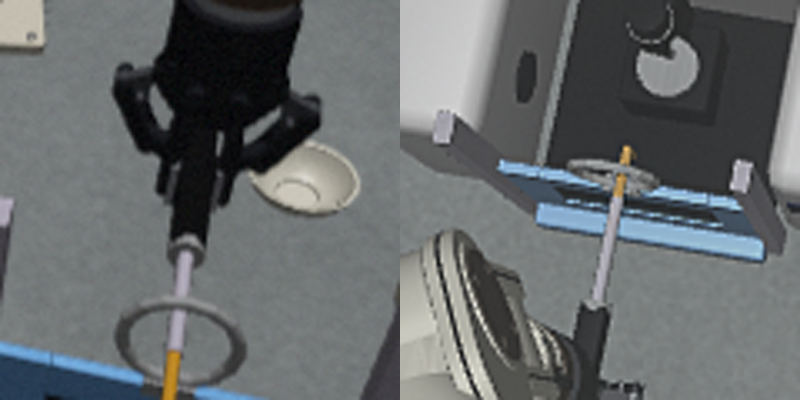

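The hatch is following down and the pole stays in the ring (brass at scene crop (172,375)). I'll finish slowly to the stop.

Call:
{"method": "apply_moves", "body": {"steps": [[[0, 0, 0.007], [0, 0, 0], 0], [[0, 0, 0.007], [0, 0, 0], 0], [[0, 0, 0.007], [0, 0, 0], 0], [[0, 0, 0.007], [0, 0, 0], 0], [[0, 0, 0.007], [0, 0, 0], 0], [[0, 0, 0.007], [0, 0, 0], 0], [[0, 0, 0.007], [0, 0, 0], 0], [[0, 0, 0], [0, 0, 0], 0]]}}

```text
clock: 13.93
eef_pos: [0.452, 0.1659, 0.1228]
tool_rot: [0.095, 0.995, 0.0, 0.0]
ft_force: [-1.3, 0.7, 2.6]
grip_width: 0.0212
grasp_force: 59.3
```

```bash
cat > chk.py <<'E'
from h import *
o=bot.get_obs();print(o["eef_pos"],o["ft_force"],o["ft_torque"])
i,d=camera("scene");W=cloud("scene",d);x,y,z=W[...,0],W[...,1],W[...,2]
# hatch top edge / ring top in depth
reg=(abs((x-.6235)*.982-(y-.1335)*.189)<.012)&(abs(y-.133)<.045)&(z>.15)&(z<.34)
print("ring zmax",np.sort(z[reg])[-8:])
dl=(i[:,:,2].astype(int)-i[:,:,0]>40)&(abs((x-.6235)*.982-(y-.1335)*.189)<.012)&(abs(y-.133)>.045)&(abs(y-.133)<.095)&(z>.1)
print("hatch top z",np.sort(z[dl])[-12:])
E
python3 chk.py
python3 - <<'E'
from h import *
d=np.load("pics/s6.npz");i=d["i"].astype(int);W=cloud("scene",d["d"]);x,y,z=W[...,0],W[...,1],W[...,2]
dl=(i[:,:,2]-i[:,:,0]>40)&(abs((x-.6235)*.982-(y-.1335)*.189)<.012)&(abs(y-.133)>.045)&(abs(y-.133)<.095)&(z>.1)
print("before hatch top z",np.sort(z[dl])[-12:])
E
```

```text
[0.45199447 0.16588573 0.12283399] [-1.27642428  0.69299052  2.61529006] [-0.13529283 -0.31367092 -0.07289583]
ring zmax [0.22183376 0.22195441 0.22216347 0.22225267 0.22271729 0.22299798
 0.22305315 0.2233946 ]
hatch top z [0.15001659 0.15003903 0.15009394 0.15009697 0.15026764 0.15032581
 0.15040408 0.15062504 0.15102944 0.15108527 0.15120095 0.15139474]
before hatch top z [0.24798812 0.24799608 0.24806133 0.24810425 0.24815045 0.24817861
 0.24822583 0.24829748 0.24834305 0.24839163 0.24840118 0.24889689]
```

Call:
{"method": "apply_moves", "body": {"steps": [[[0, 0, 0.005], [0, 0, 0], 0], [[0, 0, 0.005], [0, 0, 0], 0], [[0, 0, 0.005], [0, 0, 0], 0], [[0, 0, 0.005], [0, 0, 0], 0], [[0, 0, 0], [0, 0, 0], 0], [[0, 0, 0], [0, 0, 0], 0], [[0, 0, 0], [0, 0, 0], 0], [[0, 0, 0], [0, 0, 0], 0]]}}

```text
clock: 14.65
eef_pos: [0.452, 0.1659, 0.1187]
tool_rot: [0.095, 0.996, 0.0, 0.0]
ft_force: [0.2, -0.4, 1.4]
grip_width: 0.0212
grasp_force: 59.3
```

```bash
python3 chk.py
```

```text
[0.45204596 0.16589535 0.11873602] [ 0.24841204 -0.41424348  1.39244097] [-0.07836813 -0.68489839  0.00580088]
ring zmax [0.22209187 0.22209508 0.22216467 0.22231198 0.22249985 0.22311879
 0.22398863 0.22419743]
hatch top z [0.15018847 0.15020396 0.15026932 0.15037376 0.15038913 0.15041895
 0.150618   0.15064972 0.15069337 0.15096965 0.15128365 0.15150169]
```

The hatch did not move under the extra 4 mm while the moment rose, so it is on its stop. Now I'll rise 40 mm inside the ring and check the hook before withdrawing.

Call:
{"method": "apply_moves", "body": {"steps": [[[0, 0, -0.02], [0, 0, 0], 0], [[0, 0, -0.03], [0, 0, 0], 0], [[0, 0, -0.03], [0, 0, 0], 0], [[0, 0, -0.03], [0, 0, 0], 0], [[0, 0, -0.03], [0, 0, 0], 0], [[0, 0, -0.03], [0, 0, 0], 0], [[0, 0, -0.03], [0, 0, 0], 0], [[0, 0, 0], [0, 0, 0], 0]]}}

```text
clock: 15.37
eef_pos: [0.4526, 0.1662, 0.1602]
tool_rot: [0.095, 0.995, 0.001, 0.001]
ft_force: [-0.4, -0.5, -0.7]
grip_width: 0.0212
grasp_force: 58.8
```

```bash
python3 chk.py;python3 - <<'E'
from h import *
i,d=snap("scene","s8");W=cloud("scene",d);o=bot.get_obs();g=o["eef_pos"]+[0,0,.037]
dr=np.array([np.cos(np.radians(-10.9)),np.sin(np.radians(-10.9)),0])
ii=i.astype(int);m=(ii[:,:,0]-ii[:,:,2]>40)&(ii[:,:,0]>80)&(abs(W[...,0]-.63)<.05)&(abs(W[...,1]-.13)<.04)
P=W[m]-g;s=P@dr;print("brass n",len(s))
for a in range(150,215,10):
  q=P[(s>a/1e3)&(s<=a/1e3+.01)]
  if len(q):print(a,len(q),"z",np.median(q[:,2]),q[:,2].min(),"lat",np.median(q[:,:2]@[-dr[1],dr[0]]))
sh=(abs(P@np.array([0,0,1]))<1)
S=W.reshape(-1,3)-g;s=S@dr;l=S[:,:2]@[-dr[1],dr[0]]
for a in range(30,160,20):
  q=S[(s>a/1e3)&(s<a/1e3+.02)&(abs(l)<.004)&(abs(S[:,2])<.03)]
  if len(q):print("pole",a,len(q),np.percentile(q[:,2],[50,90]))
E
```

```text
[0.45257112 0.16617241 0.16018181] [-0.35652754 -0.54460887 -0.6745901 ] [-0.01104211  0.01461215 -0.02395728]
ring zmax [0.2221408  0.22226387 0.22235339 0.22242361 0.22279945 0.22310716
 0.22442798 0.22472002]
hatch top z [0.15017701 0.15020876 0.15022632 0.15025488 0.15032829 0.15070569
 0.15074695 0.15078043 0.15083123 0.15091516 0.15098164 0.15189806]
brass n 78
160 6 z 0.0070024566198880756 0.003699541592260658 lat 0.0017043352585941248
170 24 z 0.007228859301144738 0.00451340239016465 lat 0.00045129970335357737
180 13 z 0.00709488197433758 0.005470598891892914 lat -0.0005610153470520624
190 15 z 0.007866275692435892 0.005828697765275698 lat 0.0015205994126203676
200 20 z 0.006944914379808084 -0.007992067379757023 lat 0.001725081495164705
pole 30 24 [0.01090862 0.01226449]
pole 50 24 [0.01196969 0.0129297 ]
pole 70 38 [0.00655397 0.01274755]
pole 90 26 [0.00607517 0.00716822]
pole 110 28 [0.00665245 0.00779459]
pole 130 32 [0.00698941 0.00844164]
pole 150 15 [0.00722533 0.00860721]
```

Pole tilted only ~1°, hook clears the ring on all sides. Withdrawing.

Call:
{"method": "apply_moves", "body": {"steps": [[[0.03, 0, 0.01], [0, 0, 0], 0], [[0.05, 0, 0], [0, 0, 0], 0], [[0.06, 0, 0], [0, 0, 0], 0], [[0.07, 0, 0], [0, 0, 0], 0], [[0.07, 0, 0], [0, 0, 0], 0], [[0.07, 0, 0], [0, 0, 0], 0], [[0.07, 0, 0], [0, 0, 0], 0], [[0.04, 0, 0], [0, 0, 0], 0]]}}

```text
clock: 16.13
eef_pos: [0.3585, 0.1831, 0.1562]
tool_rot: [0.094, 0.996, -0.0, -0.001]
ft_force: [-0.5, 0.3, -1.1]
grip_width: 0.021
grasp_force: 58.8
```

```bash
python3 chk.py; python3 go.py .372 -.114 .16 -33.9
```

```text
[0.35846391 0.18305966 0.15624971] [-0.48643802  0.30533414 -1.0988716 ] [ 0.0230286   0.01843292 -0.00716157]
ring zmax [0.221685   0.22221407 0.22237134 0.22253829 0.22262952 0.22268661
 0.22275565 0.22278795]
hatch top z [0.15015877 0.15029533 0.15035129 0.15036587 0.15043741 0.15044012
 0.15054394 0.15061452 0.15078369 0.15088702 0.15093502 0.15111674]
t 16.18 pos [0.3577 0.1831 0.1563] F [-1.8 -0.4 -1.1] w 0.0215 gf 58.8 j [ 0.47  0.09 -0.34  1.15  0.    0.66]
shift [-0.3476 -1.446  -0.0181] turn [-0.0004 -0.0007  0.1285] poleyaw now -10.770586703258479
```

Call:
{"method": "apply_moves", "body": {"steps": [[[0, 0, -0.06], [0, 0, 0], 0], [[0, 0, -0.1], [0, 0, 0], 0], [[-0.01, -0.05, -0.1], [0, 0, 0], 0], [[-0.018, -0.09, -0.1], [0, 0, 0], 0], [[-0.018, -0.1, -0.1], [0, 0, 0], 0], [[-0.018, -0.1, -0.05], [0, 0, 0], 0], [[-0.018, -0.1, 0], [0, 0, 0], 0], [[-0.018, -0.1, 0], [0, 0, 0], 0]]}}

```text
clock: 16.85
eef_pos: [0.3611, 0.0727, 0.2596]
tool_rot: [0.094, 0.996, 0.0, 0.001]
ft_force: [1.2, 0.7, -1.6]
grip_width: 0.0214
grasp_force: 58.9
```

Call:
{"method": "apply_moves", "body": {"steps": [[[-0.02, -0.1, 0], [0, 0, 0], 0], [[-0.02, -0.1, 0], [0, 0, 0], 0], [[-0.02, -0.1, 0], [0, 0, 0], 0], [[-0.02, -0.1, 0], [0, 0, 0], 0], [[-0.02, -0.1, 0], [0, 0, 0], 0], [[-0.02, -0.1, 0], [0, 0, 0], 0], [[-0.02, -0.1, 0], [0, 0, 0], 0], [[-0.02, -0.1, 0], [0, 0, 0], 0]]}}

```text
clock: 17.52
eef_pos: [0.3616, -0.0908, 0.2586]
tool_rot: [0.095, 0.996, -0.0, 0.0]
ft_force: [0.4, 0.0, -1.3]
grip_width: 0.0213
grasp_force: 58.9
```

Call:
{"method": "apply_moves", "body": {"steps": [[[0, 0, 0], [0, 0, 0.016], 0], [[0, 0, 0], [0, 0, 0.016], 0], [[0, 0, 0], [0, 0, 0.016], 0], [[0, 0, 0], [0, 0, 0.016], 0], [[0, 0, 0], [0, 0, 0.016], 0], [[0, 0, 0], [0, 0, 0.016], 0], [[0, 0, 0], [0, 0, 0.016], 0], [[0, 0, 0], [0, 0, 0.016], 0]]}}

```text
clock: 18.18
eef_pos: [0.3618, -0.0898, 0.2585]
tool_rot: [0.293, 0.956, -0.0, 0.0]
ft_force: [0.5, 0.3, -0.2]
grip_width: 0.021
grasp_force: 59.0
```

```bash
python3 go.py .4466 -.1645 .15 -33.9
```

```text
t 18.18 pos [ 0.3618 -0.0898  0.2585] F [ 0.5  0.3 -0.2] w 0.021 gf 59.0 j [-0.24 -0.03 -0.19  1.41 -0.    0.35]
shift [-0.5606 -0.0719  0.5427] turn [-0.      0.     -0.0008] poleyaw now -34.052875633295386
```

Call:
{"method": "apply_moves", "body": {"steps": [[[-0.07, -0.009, 0.05], [0, 0, 0], 0], [[-0.07, -0.009, 0.07], [0, 0, 0], 0], [[-0.07, -0.009, 0.07], [0, 0, 0], 0], [[-0.07, -0.009, 0.07], [0, 0, 0], 0], [[-0.07, -0.009, 0.07], [0, 0, 0], 0], [[-0.07, -0.009, 0.07], [0, 0, 0], 0], [[-0.07, -0.009, 0.07], [0, 0, 0], 0], [[-0.07, -0.009, 0.07], [0, 0, 0], 0]]}}

```text
clock: 18.85
eef_pos: [0.4472, -0.1647, 0.1498]
tool_rot: [0.292, 0.957, -0.0, 0.0]
ft_force: [-0.3, 0.6, -1.2]
grip_width: 0.0214
grasp_force: 59.0
```

```bash
python3 go.py .4466 -.1645 .019 -33.9
```

```text
t 18.85 pos [ 0.4472 -0.1647  0.1498] F [-0.3  0.6 -1.2] w 0.0214 gf 59.0 j [-0.35  0.23 -0.18  1.16 -0.    0.24]
shift [ 0.0029 -0.0008  0.6538] turn [-0.0001  0.     -0.0001] poleyaw now -33.911426925694286
```

Call:
{"method": "apply_moves", "body": {"steps": [[[0, 0, 0.07], [0, 0, 0], 0], [[0, 0, 0.08], [0, 0, 0], 0], [[0, 0, 0.08], [0, 0, 0], 0], [[0, 0, 0.08], [0, 0, 0], 0], [[0, 0, 0.07], [0, 0, 0], 0], [[0, 0, 0.06], [0, 0, 0], 0], [[0, 0, 0.04], [0, 0, 0], 0], [[0, 0, 0.03], [0, 0, 0], 0]]}}

```text
clock: 19.52
eef_pos: [0.4463, -0.164, 0.0477]
tool_rot: [0.292, 0.957, -0.0, -0.001]
ft_force: [0.2, -1.1, -1.2]
grip_width: 0.021
grasp_force: 59.0
```

Call:
{"method": "apply_moves", "body": {"steps": [[[0, 0, 0.025], [0, 0, 0], 0], [[0, 0, 0.025], [0, 0, 0], 0], [[0, 0, 0.02], [0, 0, 0], 0], [[0, 0, 0.02], [0, 0, 0], 0], [[0, 0, 0.02], [0, 0, 0], 0], [[0, 0, 0.015], [0, 0, 0], 0], [[0, 0, 0.01], [0, 0, 0], 0], [[0, 0, 0], [0, 0, 0], 0]]}}

```text
clock: 20.18
eef_pos: [0.4465, -0.1641, 0.0212]
tool_rot: [0.292, 0.957, 0.0, -0.0]
ft_force: [-0.7, -0.6, -1.1]
grip_width: 0.0212
grasp_force: 59.0
```

```bash
python3 go.py .4466 -.1645 .019 -33.9; python3 -c "
from h import *;print(bot.get_obs()['ft_torque'])"
```

```text
t 20.18 pos [ 0.4465 -0.1641  0.0212] F [-0.7 -0.6 -1.1] w 0.0212 gf 59.0 j [-0.35  0.37 -0.36  0.84 -0.    0.24]
shift [-0.0015 -0.0012  0.0111] turn [-0.0001 -0.0002 -0.0001] poleyaw now -33.91355057438871
[-0.01703945 -0.01046632  0.00100682]
```

Lower the last 2 mm, then open gently.

Call:
{"method": "apply_moves", "body": {"steps": [[[0, 0, 0.005], [0, 0, 0], 0], [[0, 0, 0.005], [0, 0, 0], 0], [[0, 0, 0], [0, 0, 0], 0], [[0, 0, 0], [0, 0, 0], 0], [[0, 0, 0], [0, 0, 0], 0], [[0, 0, 0], [0, 0, 0], 0], [[0, 0, 0], [0, 0, 0], 0], [[0, 0, 0], [0, 0, 0], 0]]}}

```text
clock: 20.85
eef_pos: [0.4471, -0.1644, 0.0199]
tool_rot: [0.292, 0.957, -0.0, 0.0]
ft_force: [-0.5, -0.8, 5.4]
grip_width: 0.0213
grasp_force: 59.7
```

Call:
{"method": "apply_moves", "body": {"steps": [[[0, 0, 0], [0, 0, 0], 0.3], [[0, 0, 0], [0, 0, 0], 0.4], [[0, 0, 0], [0, 0, 0], 0.6], [[0, 0, 0], [0, 0, 0], 0.8], [[0, 0, 0], [0, 0, 0], 1], [[0, 0, 0], [0, 0, 0], 1], [[0, 0, 0], [0, 0, 0], 1], [[0, 0, 0], [0, 0, 0], 1]]}}

```text
clock: 21.52
eef_pos: [0.4468, -0.1642, 0.0196]
tool_rot: [0.292, 0.957, 0.0, -0.0]
ft_force: [-0.2, 0.2, -0.1]
grip_width: 0.0852
grasp_force: 0.0
```

Call:
{"method": "apply_moves", "body": {"steps": [[[0, 0, -0.03], [0, 0, 0], 1], [[0, 0, -0.06], [0, 0, 0], 1], [[0, 0, -0.08], [0, 0, 0], 1], [[0, 0, -0.1], [0, 0, 0], 1], [[0, 0, -0.1], [0, 0, 0], 1], [[0, 0, -0.1], [0, 0, 0], 1], [[0, 0, -0.1], [0, 0, 0], 1], [[0, 0, -0.1], [0, 0, 0], 1]]}}

```text
clock: 22.18
eef_pos: [0.4466, -0.1642, 0.1551]
tool_rot: [0.292, 0.957, -0.0, 0.0]
ft_force: [0.8, -0.0, 0.4]
grip_width: 0.0852
grasp_force: 0.0
```

Call:
{"method": "apply_moves", "body": {"steps": [[[0.1, 0.05, -0.08], [0, 0, 0], 1], [[0.1, 0.05, -0.08], [0, 0, 0], 1], [[0.1, 0.05, 0], [0, 0, 0], 1], [[0.1, 0.05, 0], [0, 0, 0], 1], [[0.1, 0.05, 0], [0, 0, 0], 1], [[0, 0.05, 0], [0, 0, 0], 1], [[0, 0.05, 0], [0, 0, 0], 1], [[0, 0, 0], [0, 0, 0], 1]]}}

```text
clock: 22.85
eef_pos: [0.4045, -0.0494, 0.1862]
tool_rot: [0.291, 0.957, 0.0, 0.001]
ft_force: [0.6, -0.4, 0.4]
grip_width: 0.0853
grasp_force: 0.0
```

```bash
python3 chk.py
python3 - <<'E'
from h import *
i,d=snap("scene","s9");j,_=snap("top","t9")
a=cv2.resize(i[160:340,220:520,::-1],(660,400));b=j[150:290,280:420,::-1]
cv2.imwrite("pics/c9.png",a);
i=j.astype(int)
roi=np.zeros((400,640),np.uint8);cv2.fillPoly(roi,[np.array([[303,262],[320,265],[350,205],[335,198]])],1);m=(roi>0)&(i.max(2)<75)
roi[:]=0;cv2.fillPoly(roi,[np.array([[352,185],[372,185],[372,165],[352,165]])],1);b=(roi>0)&(i[:,:,0]-i[:,:,2]>40)&(i[:,:,0]>90)
P=lambda m,z:np.array([ray("top",x,y,z)[:2] for y,x in zip(*np.nonzero(m))])
H=P(m,.064);B=P(b,.058);ax=B.mean(0)-H.mean(0);ax/=np.linalg.norm(ax);s=(H-H.mean(0))@ax;q=np.percentile(s,[.3,99.7])
print(len(H),len(B),H.mean(0)+ax*(q.mean()+.01),np.degrees(np.arctan2(ax[1],ax[0])))
E
```

```text
[ 0.40454816 -0.0494362   0.186233  ] [ 0.62559336 -0.36581628  0.40628715] [ 0.02825345 -0.03018276  0.00257054]
ring zmax [0.22172086 0.22191603 0.22205443 0.22220838 0.22225154 0.22253398
 0.22274012 0.22335005]
hatch top z [0.14996636 0.15002329 0.15013691 0.15017213 0.15030918 0.15042001
 0.15045951 0.15052531 0.15065719 0.15066496 0.15072866 0.15094062]
430 33 [ 0.43907633 -0.15912483] -34.107364102751966
```

View pics/c9.png

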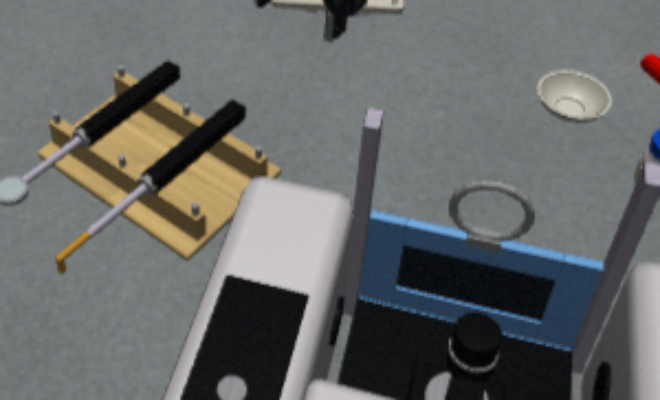

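The view shows the hook pole back on its bars (tip at crop (62,265)) with the same heading, the mirror rod still in its place, and the hatch down with its ring empty.

```bash
python3 -c "
from workcell import bot
print(bot.job_done())"
```

```text
the job is handed in; nothing more can be done
None
```

I pulled the hatch fully down to its stop with the hook pole, unhooked the pole and laid it back on the rest pointing the way it did; the job is handed in at about 23 s, and the judge returned no verdict.

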